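Square up a pack of cover-glass boxes in the taping jig and hold it

TASK

Make up a pack of three cover-glass boxes in the taping jig: stand the two loose boxes upright in it with the one already there, side by side in one tight, square row, broad faces together and narrow edges along the low metal fence. Then, gripping or pushing the outermost box, press it with one diagonal push back against the fence, down on the jig's floor and along the row until the sprung end plate is right home on its stop, and finish still holding it pressed there so that I can tape the pack: do not let go. Do not tip a box over or disturb the other things on the bench.

Things in the scene. Friction and masses are not known exactly. Their poses are not given: they have to be found in the camera images.
- jig: taping jig, fixed on the bench: a plywood board on rubber feet with an aluminium fence along its back and a sprung aluminium end plate at its left end; front and right end are open. Origin on the bench top under the board; x points to the fence, y along the row to the end plate, z up. Board from x -54 to +54, y -114 to +138 mm. An aluminium block 48 mm high over the floor carries the end plate, y 108 to 134 mm.
- jig_floor: the board of the jig, same frame as the jig; its top, on which the boxes stand, is 16 mm above the bench
- jig_fence: the fence of the jig, same frame as the jig; its flat front face is at x = +30 mm and runs from y -111 to +75 mm; it is 30 mm high over the floor (top 46 mm over the bench), its foot reaches back to x = +51 mm. A box against it has its centre at x = +5 mm.
- jig_corner (a point): the point where the fence's front face, the floor and the face of the end plate at rest meet: x +30, y +75, z +16 mm in the jig's frame; its axes are the jig's
- jig_plate (a joint): end plate, 46 mm wide and 48 mm high over the floor, rubber-faced, on two sprung guide rods: 0 at rest (face at y = +75 mm), grows as it is pushed towards +y, 0.012 m when home on its stop (face at y = +87 mm). Its springs push back with about 4 N at rest and 8 N when home, and push the row out again if it is let go. With the plate home a tight row of three has box centres at y = +73, +45 and +17 mm.
- box_a_mid (a point): cover-glass box, a closed blue and yellow carton 28 (its x) x 50 (its y) x 75 (its z) mm, 40 to 85 g; the point is its centre, 37.5 mm above its underside. It starts in the jig, upright, edge along the fence (its 28 mm along the row), 3 to 15 mm short of the end plate.
- box_b_mid (a point): cover-glass box, a closed blue and yellow carton 28 (its x) x 50 (its y) x 75 (its z) mm, 40 to 85 g; the point is its centre, 37.5 mm above its underside. Starts loose on the bench, upright, to the right of the jig.
- box_c_mid (a point): cover-glass box, a closed blue and yellow carton 28 (its x) x 50 (its y) x 75 (its z) mm, 40 to 85 g; the point is its centre, 37.5 mm above its underside. Starts loose on the bench, upright, to the right of the jig.
- tape_mid (a point): roll of masking tape lying flat, 100 mm across, 25 mm high; the point is its centre; leave it alone
- scissors: blue-handled scissors lying on the bench, 87 x 199 x 9 mm; origin under the middle; leave them alone
- pot_mid (a point): white sample pot with lid, 44 mm across, 58 mm high; the point is its centre; leave it alone
- marker: blue felt pen lying on the bench, 150 mm long; origin under the middle; leave it alone
- dish: clear petri dish, 60 mm across, 14 mm high; origin under its centre; leave it alone

How it is judged:
By the outcome, as a careful person would: the job done as asked, in the order asked, and still so for the second after the job is handed in, while the arm keeps its last pose, push and grip.
It also fails if it takes over 72 s, if anything falls off the work surface, if the arm or the gripper's body presses on something with over 40 N, if the wrist force passes 120 N, or if a joint passes its speed limit or range.

ROBOT

A 6-joint arm with a two-finger parallel gripper is mounted at the origin on a cart in front of the work surface, level with it; the furniture and walls round the work are solid. World frame = base frame: x ahead of the robot, y to its left, z up, the work surface at z = 0. Lengths are in mm, angles in rad, forces in N, time in s.
With the tool pointing down it reaches from about 350 to 975 mm from the base axis. Payload 7.1 kg.
Tool frame: the origin (TCP) lies on the centre line of the jaws, within the pads' length; the fingertips stand 17 mm ahead of it and the grasp point (between the pads) lies 2 mm behind it; z points along the fingers, y is the line along which they close (so a half turn about z gives the same grasp; the last joint's range is limited). The gripper opens to 88 mm and grips with 3 to 60 N. Pads are 20 mm wide; open, the fingers measure 115 mm over their backs; the gripper's body (75 mm by 178 mm) begins 61 mm behind the grasp point.
Start: joints at [1.142, 0.423, 1.63, -0, 1.089, -0.019], TCP at [248.984, 573.247, 239.675] pointing down, gripper open.
Joint ranges: [-3, 3], [-0.9, 2.11], [0.09, 2.58], [-1.31, 4.45], [0.11, 2.69], [-2.54, 2.54]. Speed limits (rad/s): [2.39, 2.39, 3.01, 3.14, 3.14, 3.14].

INTERFACE

Orientations are given as a unit quaternion [w, x, y, z].
In Python, from bench import bot gives the robot as it stands.
- The arm moves only by the tool drive_tool, never from a script. Its argument "plan" is a list of rows, each an object with "dp": the shift along the tool's x, y, z in mm, a list of three; "yaw": the turn about the tool's z in rad; "hand": the finger opening in mm, from 0 to 87.8. In form: [{"dp": [tx, ty, tz], "yaw": yaw, "hand": hand}, ...]. A call has 1 to 10 rows; each row shifts and turns the commanded pose from where the row before left it, along the tool's axes as they then stand; what a row does not reach is not made up. A row lasts 1/10 s, in which the tool goes at most 50 mm and 8.59 degrees, less where a joint would pass 70% of its speed; a pose out of reach is approached as far as the arm can. A call is refused whole if a number of a shift passes 50 or a number of a turn 0.15, either way. A call with a gripper value outside its range is refused whole. The fingers move at their own pace and stop on an object; "newtons" is the grip in N (left out, the last holds). Time passes only in rows, so rows that do not move let the fingers close. It gives the time, the measured TCP pose, the force, the opening and the grip force at its end, in the units of the state.
- bot.observe(): the state, without advancing time (a new reading comes with each control period).
- bot.grab_frame(name): name is "scene" or "top"; returns a dict with "color" (480x640x3 uint8, blue, green, red), "fx", "fy", "cx", "cy" (pixels), "k1" (the pictures are not rectified: a ray, as slopes to the right and down, at radius r is drawn at 1 + k1 r^2 times it, then the intrinsics apply), "xyz" and "attitude" of the camera in the world. Camera axes: x right, y down, z forward; pixel columns grow to the right and rows downward; lengths in mm; the calibration is good to about 2 mm. A picture is of the moment at which its call begins. There is no depth.
- bot.hand_in(): hands the job in; it is judged then, once.
Trained networks look in the newest picture that a camera, given by its name, has taken for a name from the list of things; names that differ only in an ending like _2 or _b are one class to them, and where a whole thing is asked for, a point or a joint stands for the part that bears it (a point fixed in the world has none). Each returns a list of dicts, best first, with "p" (0 to 1); they miss things now and then, are a little off and sometimes report something else, mostly with a low value. They report only what shows in the picture. A call takes as long as a camera call.
- bot.trace(camera, label): "pixels" (480x640 bool, what is visible of it) and "bbox" ([centre column, centre row, width, height] in pixels, round what is visible of it).
The state is a dict: "t": time; "qpos": joint angles; "dq": joint speeds; "joint_torque": joint torques, N m; "position": TCP position; "orientation": TCP orientation; "ft_force": force on the tool from outside, world axes, zero at the start; "torque": the same for the moment, N m; "finger_gap": finger opening in mm; "gripper_force": force on a finger pad.
Only numpy, scipy, OpenCV 4.12 (cv2) and the standard library are available. Lean on these libraries where they do the work, as an engineer would, in place of code of your own. Each camera call takes 0.05 s, during which the arm holds its last target. There are 200 camera calls.

## Working session

There is one attempt and no reset: what is moved stays moved. The work goes in short steps, Python scripts to look and compute and a tool call to move; the robot and the scene stay as the last step left them, time stands still between calls to the robot, and variables do not carry over. Pictures are saved under pics/ and viewed, at most 10 in all, crops included, and the job is handed in when it is done.

Besides the shell and the picture viewer there is one more tool, called after "Request:" by a JSON object that holds its "name" and its "arguments", one argument or row to a line. drive_tool: Moves the arm, as the interface text tells. Its arguments: {"type":"object","properties":{"plan":{"type":"array"},"newtons":{"type":"number"}},"required":["plan"]}

```bash
mkdir -p pics
python3 - <<'E'
from bench import bot
import cv2,numpy as np
s=bot.observe();print({k:np.round(v,3).tolist() for k,v in s.items()})
ims=[]
for c in("scene","top"):
    f=bot.grab_frame(c);cv2.imwrite(f"pics/{c}0.png",f["color"])
    print(c,{k:np.round(v,4).tolist() for k,v in f.items() if k!="color"})
    for l in("jig","jig_fence","jig_floor","jig_plate","box_a_mid","tape_mid","scissors","pot_mid","marker","dish"):
        print(l,[(round(d["p"],2),np.round(d["bbox"]).tolist()) for d in bot.trace(c,l)])
E
```

```text
{'t': 0.0, 'qpos': [1.142, 0.424, 1.631, -0.0, 1.089, -0.019], 'dq': [-0.001, -0.001, 0.0, 0.0, 0.001, 0.0], 'joint_torque': [0.001, -54.463, -27.367, 0.064, 0.023, -0.0], 'position': [248.792, 572.79, 238.918], 'orientation': [-0.0, 0.203, 0.979, -0.001], 'ft_force': [-0.083, -0.623, 0.755], 'torque': [-0.026, 0.008, 0.006], 'gripper_force': 0.0, 'finger_gap': 87.93}
scene {'fx': 552.1851, 'fy': 552.1851, 'cx': 332.0039, 'cy': 238.7952, 'k1': -0.1765, 'xyz': [-515.6035, 926.7041, 681.4166], 'attitude': [0.2325, -0.3721, 0.7553, -0.4869]}
jig []
jig_fence [(0.82, [306.0, 263.0, 38.0, 22.0])]
jig_floor [(0.67, [289.0, 285.0, 106.0, 47.0])]
jig_plate [(0.57, [257.0, 280.0, 35.0, 20.0])]
box_a_mid [(0.59, [278.0, 270.0, 25.0, 40.0])]
tape_mid [(0.62, [368.0, 263.0, 37.0, 24.0])]
scissors [(0.46, [411.0, 221.0, 28.0, 17.0])]
pot_mid [(0.75, [289.0, 280.0, 110.0, 56.0]), (0.7, [194.0, 305.0, 21.0, 29.0])]
marker [(0.73, [174.0, 302.0, 65.0, 11.0])]
dish [(0.85, [236.0, 315.0, 23.0, 18.0])]
top {'fx': 534.3126, 'fy': 534.3126, 'cx': 318.9192, 'cy': 239.5408, 'k1': -0.107, 'xyz': [353.2141, 103.6416, 1442.0474], 'attitude': [-0.045, 0.7107, -0.701, 0.0382]}
jig [(0.76, [266.0, 252.0, 97.0, 45.0])]
jig_fence [(0.65, [276.0, 236.0, 72.0, 14.0])]
jig_floor [(0.72, [265.0, 254.0, 94.0, 42.0]), (0.46, [262.0, 252.0, 104.0, 44.0])]
jig_plate [(0.74, [237.0, 249.0, 10.0, 24.0]), (0.69, [263.0, 252.0, 100.0, 44.0])]
box_a_mid [(0.86, [247.0, 252.0, 12.0, 21.0])]
tape_mid [(0.84, [344.0, 271.0, 33.0, 36.0])]
scissors [(0.8, [460.0, 226.0, 65.0, 31.0]), (0.63, [275.0, 238.0, 70.0, 13.0])]
pot_mid [(0.81, [170.0, 246.0, 21.0, 19.0])]
marker [(0.5, [167.0, 218.0, 48.0, 28.0])]
dish [(0.8, [197.0, 270.0, 24.0, 23.0])]
```

View pics/scene0.png

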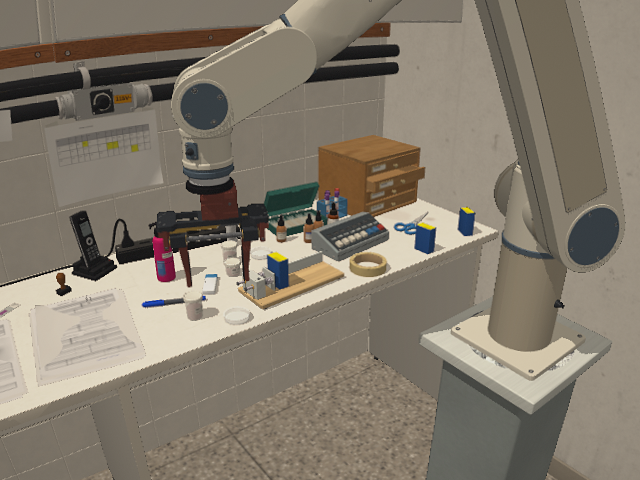

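View pics/top0.png

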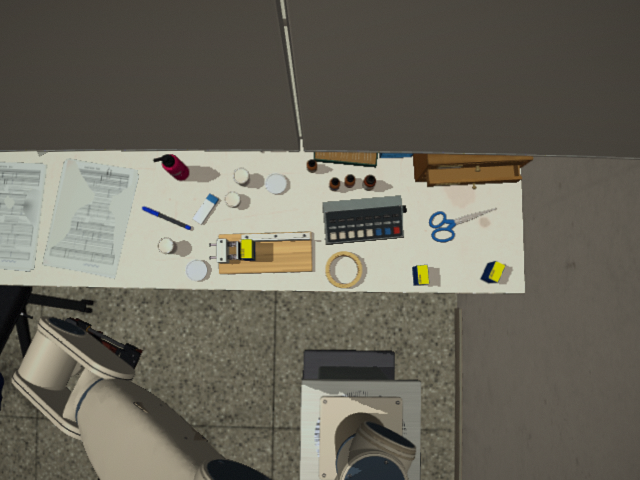

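```bash
cat > h.py <<'E'
import numpy as np,cv2
from bench import bot
from scipy.spatial.transform import Rotation as R
def q(a): return R.from_quat([a[1],a[2],a[3],a[0]])
def ray(f,uv):
    K=np.array([[f["fx"],0,f["cx"]],[0,f["fy"],f["cy"]],[0,0,1]])
    n=cv2.undistortPoints(np.array(uv,float).reshape(-1,1,2),K,np.array([f["k1"],0,0,0.]))[:,0]
    return q(f["attitude"]).apply(np.c_[n,np.ones(len(n))])
def plane(f,uv,z):
    d=ray(f,uv);c=np.array(f["xyz"]);return c+d*((z-c[2])/d[:,2])[:,None]
def tri(f1,p1,f2,p2):
    A=np.zeros((3,3));b=np.zeros(3)
    for f,p in((f1,p1),(f2,p2)):
        d=ray(f,p)[0];d/=np.linalg.norm(d);M=np.eye(3)-np.outer(d,d);A+=M;b+=M@f["xyz"]
    return np.linalg.solve(A,b)
def proj(f,P):
    c=q(f["attitude"]).inv().apply(np.atleast_2d(P)-f["xyz"]);n=c[:,:2]/c[:,2:];n=n*(1+f["k1"]*(n**2).sum(1))[:,None]
    return n*f["fx"]+[f["cx"],f["cy"]]
def yellow(im):
    hsv=cv2.cvtColor(im,cv2.COLOR_BGR2HSV);m=cv2.inRange(hsv,(24,170,140),(36,255,255))
    n,l,s,c=cv2.connectedComponentsWithStats(m)
    return [(c[i],s[i],l==i) for i in range(1,n) if s[i][4]>25]
E
python3 - <<'E'
from h import *
S=bot.grab_frame("scene");T=bot.grab_frame("top")
for n,f in(("S",S),("T",T)):
    for c,s,m in yellow(f["color"]):
        w=plane(f,[c],80)[0]
        print(n,np.round(c,1),s,np.round(w),end=" ")
        ys,xs=np.nonzero(m);P=plane(f,np.c_[xs,ys],75)[:,:2].astype(np.float32)
        r=cv2.minAreaRect(P);print([np.round(x) for x in r])
for l in("box_b_mid",):
  for c in("scene","top"):
    print([(round(d["p"],2),np.round(d["bbox"]).tolist()) for d in bot.trace(c,l)])
t=T["color"];a=cv2.resize(t[225:285,200:330],None,fx=6,fy=6,interpolation=3);b=cv2.resize(t[245:295,400:530],None,fx=6,fy=6,interpolation=3)
b=b[:230]
cv2.imwrite("pics/t1.png",np.vstack([a,b]))
t=S["color"];a=cv2.resize(t[240:310,230:350],None,fx=5,fy=5,interpolation=3);b=cv2.resize(t[195:245,380:500],None,fx=5,fy=5,interpolation=3)
cv2.imwrite("pics/s1.png",np.vstack([a,b]))
E
```

```text
S [467.4 209.8] [462 207  12   6  40] [ 433. -338.   80.] [array([ 443., -349.]), array([22., 42.]), np.float64(61.0)]
S [425.8 225.7] [418 223  17   6  47] [ 425. -146.   80.] [array([ 432., -155.]), array([46., 20.]), np.float64(6.0)]
S [277.2 256.4] [269 253  18   8  81] [510. 287.  80.] [array([520., 282.]), array([47., 23.]), np.float64(2.0)]
T [246.2 248.2] [241 239  11  19 191] [489. 304.  80.] [array([490., 306.]), array([47., 26.]), np.float64(2.0)]
T [496.6 271.2] [489 262  16  20 180] [ 438. -340.   80.] [array([ 439., -342.]), array([27., 47.]), np.float64(65.0)]
T [422.8 274.2] [417 265  12  19 180] [ 429. -149.   80.] [array([ 429., -149.]), array([47., 26.]), np.float64(5.0)]
[(0.75, [236.0, 313.0, 25.0, 20.0]), (0.71, [465.0, 222.0, 14.0, 28.0]), (0.39, [290.0, 285.0, 109.0, 49.0])]
[(0.62, [493.0, 274.0, 25.0, 27.0])]
```

View pics/t1.png

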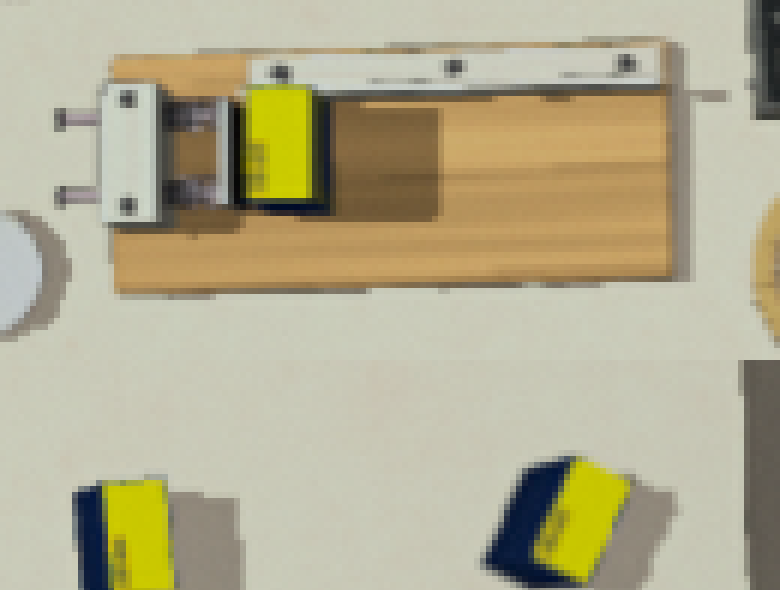

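View pics/s1.png

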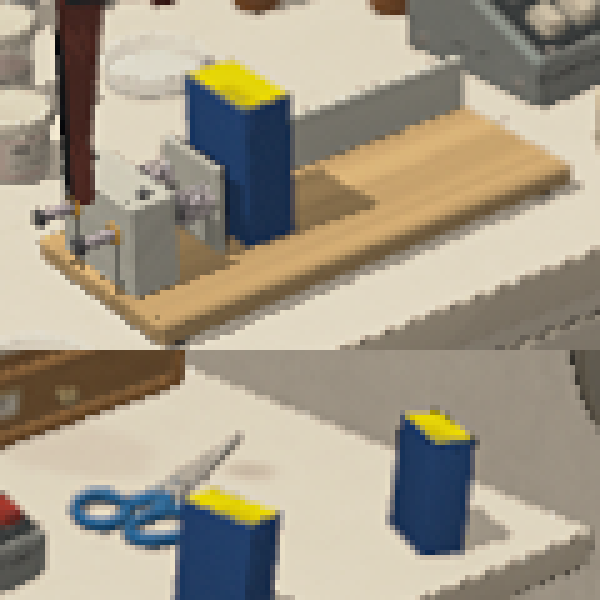

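The crops show the jig board corners in top at about (218,234), (311,232), (312,271) and (219,274), with box a by the plate at (246,248). The loose boxes have yellow tops at (423,274), turned about +5°, and (497,271), turned about -25°.

```bash
cat >> h.py <<'E'
def goto(p,ang):
    s=bot.observe();A=q(s["orientation"]);y=A.apply([0,1,0]);cur=np.degrees(np.arctan2(y[1],y[0]))
    d=(ang-cur+90)%180-90;yaw=-np.radians(d)
    B=A*R.from_rotvec([0,0,yaw]);print("pos",np.round(s["position"],1),"ang",round(cur,2),"z",np.round(A.apply([0,0,1]),3),"F",np.round(s["ft_force"],1),"gap",round(s["finger_gap"],1),"t",round(s["t"],2))
    print("yaw",round(yaw,3),"dp",np.round(B.inv().apply(np.array(p)-s["position"]),1))
E
python3 - <<'E'
from h import *
S=bot.grab_frame("scene");T=bot.grab_frame("top")
for a,b in zip([467.4,209.8,425.8,225.7,277.2,256.4].__iter__().__class__ and [(467.4,209.8),(425.8,225.7),(277.2,256.4)],[(496.6,271.2),(422.8,274.2),(246.2,248.2)]):
    print(tri(S,a,T,b).round(1),plane(S,[a],75)[0].round(1),plane(T,[b],75)[0].round(1),plane(T,[b],91)[0].round(1),plane(S,[a],91)[0].round(1))
c=np.array([(110,57),(665,40),(670,278),(115,292)])/6+[200,225]-.5+.08
P=plane(T,c,16);print("board",P.round(1))
# jig frame corners: x+54,y138 ; +54,-114 ; -54,-114 ; -54,138
J=np.array([[54,138],[54,-114],[-54,-114],[-54,138]],float)
W=P[:,:2];Jc=J-J.mean(0);Wc=W-W.mean(0);H=Jc.T@Wc
th=np.arctan2(H[0,1]-H[1,0],H[0,0]+H[1,1]);Rm=np.array([[np.cos(th),-np.sin(th)],[np.sin(th),np.cos(th)]])
t=W.mean(0)-Rm@J.mean(0);print("jig",t.round(1),np.degrees(th),(W-(J@Rm.T+t)).round(1))
Z=plane(T,[(246.2,248.2)],91)[0,:2];print("boxA in jig",((Z-t)@Rm).round(1))
# same corners in scene
s=np.array([(570,165),(163,335),(42,240)])/5+[230,240]-.4
print("scene corners",plane(S,s,16).round(1), "pred", (J[[2,3,0]]@Rm.T+t).round(1))
goto((429,-149,140),5)
E
```

```text
[ 437.8 -342.    77.7] [ 441.6 -348.6   75. ] [ 438.6 -342.2   75. ] [ 437.6 -337.    91. ] [ 416.3 -315.    91. ]
[ 428.5 -149.4   77.9] [ 432.9 -154.9   75. ] [ 429.  -149.7   75. ] [ 428.1 -146.7   91. ] [ 407.9 -126.3   91. ]
[487.8 302.1  93.5] [518.9 282.1  75. ] [489.9 305.2  75. ] [488.3 302.9  91. ] [491.6 299.1  91. ]
board [[533.2 392.1  16. ]
 [544.1 141.8  16. ]
 [437.3 137.9  16. ]
 [427.3 386.1  16. ]]
jig [486.  252.5] 2.4466449351526407 [[-0.9 -0.6]
 [-0.7  0.9]
 [ 0.4  1.6]
 [ 1.2 -2. ]]
boxA in jig [ 4.5 50.3]
scene corners [[440.8 133.9  16. ]
 [424.  386.3  16. ]
 [533.5 388.   16. ]] pred [[436.9 136.3]
 [426.1 388. ]
 [534.  392.6]]
pos [249.  573.3 239.7] ang 66.52 z [ 0.  0. -1.] F [-0.5 -0.4 -0.5] gap 87.8 t 1.4
yaw 1.074 dp [-735.2  116.4   99.7]
```

Request:
{"name": "drive_tool", "arguments": {
  "plan": [
    {"dp": [0,0,0],"yaw": 0.14,"hand": 87},
    {"dp": [0,0,0],"yaw": 0.14,"hand": 87},
    {"dp": [0,0,0],"yaw": 0.14,"hand": 87},
    {"dp": [0,0,0],"yaw": 0.14,"hand": 87},
    {"dp": [0,0,0],"yaw": 0.14,"hand": 87},
    {"dp": [0,0,0],"yaw": 0.14,"hand": 87},
    {"dp": [0,0,0],"yaw": 0.14,"hand": 87},
    {"dp": [0,0,0],"yaw": 0.094,"hand": 87},
    {"dp": [0,40,0],"yaw": 0,"hand": 87},
    {"dp": [0,40,0],"yaw": 0,"hand": 87}
  ],
  "newtons": 25
}}

```text
t: 2.4
position: [328.8, 580.6, 240.0]
orientation: [-0.0, 0.675, 0.738, 0.0]
ft_force: [0.5, 0.7, 0.1]
finger_gap: 87.2
gripper_force: 0.0
```

Request:
{"name": "drive_tool", "arguments": {
  "plan": [
    {"dp": [-40,0,0],"yaw": 0,"hand": 87},
    {"dp": [-40,0,0],"yaw": 0,"hand": 87},
    {"dp": [-40,0,0],"yaw": 0,"hand": 87},
    {"dp": [-40,0,0],"yaw": 0,"hand": 87},
    {"dp": [-40,0,0],"yaw": 0,"hand": 87},
    {"dp": [-40,0,0],"yaw": 0,"hand": 87},
    {"dp": [-40,0,0],"yaw": 0,"hand": 87},
    {"dp": [-40,0,0],"yaw": 0,"hand": 87},
    {"dp": [-40,0,0],"yaw": 0,"hand": 87},
    {"dp": [-40,0,0],"yaw": 0,"hand": 87}
  ]
}}

```text
t: 3.4
position: [363.4, 180.3, 239.9]
orientation: [0.0, 0.676, 0.737, 0.0]
ft_force: [0.9, -0.1, -0.2]
finger_gap: 87.2
gripper_force: 0.0
```

Request:
{"name": "drive_tool", "arguments": {
  "plan": [
    {"dp": [-40,0,0],"yaw": 0,"hand": 87},
    {"dp": [-40,0,0],"yaw": 0,"hand": 87},
    {"dp": [-40,0,0],"yaw": 0,"hand": 87},
    {"dp": [-40,0,0],"yaw": 0,"hand": 87},
    {"dp": [-40,0,0],"yaw": 0,"hand": 87},
    {"dp": [-40,0,0],"yaw": 0,"hand": 87},
    {"dp": [-40,0,0],"yaw": 0,"hand": 87},
    {"dp": [-40,0,0],"yaw": 0,"hand": 87},
    {"dp": [0,20,0],"yaw": 0,"hand": 87},
    {"dp": [0,0,0],"yaw": 0,"hand": 87}
  ]
}}

```text
t: 4.4
position: [412.7, -136.9, 240.0]
orientation: [0.001, 0.677, 0.736, 0.0]
ft_force: [-0.7, 0.7, -0.0]
finger_gap: 87.0
gripper_force: 0.0
```

Run:
```python
from h import *
goto((428.5,-149.5,54),5)
T=bot.grab_frame("top")
for c,s,m in yellow(T["color"]): print(c,s)
```

```text
pos [ 412.7 -136.9  240. ] ang 4.83 z [ 0.002 -0.    -1.   ] F [-0.7  0.7 -0. ] gap 87.0 t 4.4
yaw -0.003 dp [-13.8  14.3 186.1]
[246.28042328 248.19047619] [241 239  11  19 189]
[419.8125   271.359375] [417 265   6  15  64]
```

Request:
{"name": "drive_tool", "arguments": {
  "plan": [
    {"dp": [-14,14.3,40],"yaw": 0,"hand": 87},
    {"dp": [0,0,40],"yaw": 0,"hand": 87},
    {"dp": [0,0,40],"yaw": 0,"hand": 87},
    {"dp": [0,0,30],"yaw": 0,"hand": 87},
    {"dp": [0,0,20],"yaw": 0,"hand": 87},
    {"dp": [0,0,16],"yaw": 0,"hand": 87},
    {"dp": [0,0,0],"yaw": 0,"hand": 87},
    {"dp": [0,0,0],"yaw": 0,"hand": 40},
    {"dp": [0,0,0],"yaw": 0,"hand": 40},
    {"dp": [0,0,0],"yaw": 0,"hand": 40}
  ]
}}

```text
t: 5.45
position: [427.2, -148.1, 54.7]
orientation: [0.001, 0.676, 0.737, 0.0]
ft_force: [0.1, 0.8, -0.6]
finger_gap: 67.1
gripper_force: 0.0
```

Request:
{"name": "drive_tool", "arguments": {
  "plan": [
    {"dp": [0,0,0],"yaw": 0,"hand": 40},
    {"dp": [0,0,0],"yaw": 0,"hand": 40},
    {"dp": [0,0,0],"yaw": 0,"hand": 40},
    {"dp": [0,0,0],"yaw": 0,"hand": 40}
  ]
}}

```text
t: 5.85
position: [427.1, -148.2, 54.2]
orientation: [0.0, 0.676, 0.737, 0.0]
ft_force: [-0.5, 0.6, 6.5]
finger_gap: 50.0
gripper_force: 25.0
```

Run:
```python
from h import *
goto((428.5,-149.5,54),5);print(bot.observe()["gripper_force"])
```

```text
pos [ 427.1 -148.2   54.2] ang 4.98 z [ 0.001 -0.    -1.   ] F [-0.5  0.6  6.5] gap 50.0 t 5.85
yaw -0.0 dp [-1.4  1.3  0.2]
25.00080317258835
```

Request:
{"name": "drive_tool", "arguments": {
  "plan": [
    {"dp": [0,0,-10],"yaw": 0.02,"hand": 40},
    {"dp": [0,0,-40],"yaw": 0.024,"hand": 40},
    {"dp": [0,0,-40],"yaw": 0,"hand": 40},
    {"dp": [0,0,-30],"yaw": 0,"hand": 40},
    {"dp": [30,0,0],"yaw": 0,"hand": 40},
    {"dp": [40,0,0],"yaw": 0,"hand": 40},
    {"dp": [40,0,0],"yaw": 0,"hand": 40},
    {"dp": [40,0,0],"yaw": 0,"hand": 40},
    {"dp": [40,0,0],"yaw": 0,"hand": 40},
    {"dp": [40,0,0],"yaw": 0,"hand": 40}
  ]
}}

```text
t: 6.85
position: [416.2, 83.2, 174.2]
orientation: [0.0, 0.692, 0.722, 0.0]
ft_force: [1.5, -0.2, -0.3]
finger_gap: 50.0
gripper_force: 25.0
```

Request:
{"name": "drive_tool", "arguments": {
  "plan": [
    {"dp": [40,0,0],"yaw": 0,"hand": 40},
    {"dp": [40,20,0],"yaw": 0,"hand": 40},
    {"dp": [40,20,0],"yaw": 0,"hand": 40},
    {"dp": [30,20,0],"yaw": 0,"hand": 40},
    {"dp": [20,10,0],"yaw": 0,"hand": 40},
    {"dp": [0,0,0],"yaw": 0,"hand": 40},
    {"dp": [0,0,0],"yaw": 0,"hand": 40}
  ]
}}

```text
t: 7.55
position: [478.6, 254.2, 173.6]
orientation: [-0.0, 0.692, 0.722, -0.001]
ft_force: [-0.4, -0.5, -0.8]
finger_gap: 49.7
gripper_force: 25.0
```

Run:
```python
from h import *
goto((485.5,264.5,76),2.45)
S=bot.grab_frame("scene");cv2.imwrite("pics/s2.png",cv2.resize(S["color"][180:320,180:400],None,fx=3.5,fy=3.5,interpolation=3))
```

```text
pos [478.6 254.2 173.6] ang 2.49 z [-0.001 -0.001 -1.   ] F [-0.4 -0.5 -0.8] gap 49.7 t 7.55
yaw 0.001 dp [10.1  7.5 97.6]
```

View pics/s2.png

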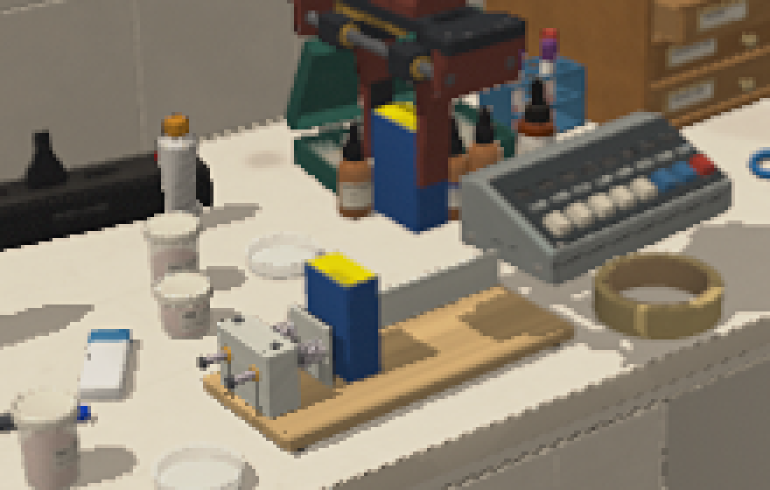

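The scene view shows box b held upright over the jig (top at crop 400,110), and box a still standing by the plate (340,265) with clear floor to its right.

Request:
{"name": "drive_tool", "arguments": {
  "plan": [
    {"dp": [10,7.5,20],"yaw": 0,"hand": 40},
    {"dp": [0,0,30],"yaw": 0,"hand": 40},
    {"dp": [0,0,25],"yaw": 0,"hand": 40},
    {"dp": [0,0,15],"yaw": 0,"hand": 40},
    {"dp": [0,0,7],"yaw": 0,"hand": 40},
    {"dp": [0,0,2],"yaw": 0,"hand": 40},
    {"dp": [0,0,1],"yaw": 0,"hand": 40},
    {"dp": [0,0,1],"yaw": 0,"hand": 40},
    {"dp": [0,0,0.5],"yaw": 0,"hand": 40},
    {"dp": [0,0,0],"yaw": 0,"hand": 40}
  ]
}}

```text
t: 8.6
position: [486.7, 265.1, 72.7]
orientation: [0.0, 0.692, 0.722, 0.0]
ft_force: [-0.7, -0.2, -1.0]
finger_gap: 49.7
gripper_force: 25.0
```

Request:
{"name": "drive_tool", "arguments": {
  "plan": [
    {"dp": [0,1.5,0.5],"yaw": 0,"hand": 40},
    {"dp": [0,1.5,0],"yaw": 0,"hand": 40},
    {"dp": [0,0,0],"yaw": 0,"hand": 40}
  ]
}}

```text
t: 8.9
position: [489.8, 265.1, 71.8]
orientation: [0.0, 0.692, 0.722, 0.0]
ft_force: [-0.9, 0.2, -0.3]
finger_gap: 50.2
gripper_force: 25.0
```

Request:
{"name": "drive_tool", "arguments": {
  "plan": [
    {"dp": [0,0,1],"yaw": 0,"hand": 40},
    {"dp": [0,0,0.7],"yaw": 0,"hand": 40},
    {"dp": [0,0,0],"yaw": 0,"hand": 40}
  ]
}}

```text
t: 9.2
position: [489.5, 265.1, 70.2]
orientation: [0.0, 0.692, 0.722, 0.0]
ft_force: [-0.9, -0.8, 3.1]
finger_gap: 50.0
gripper_force: 25.0
```

Request:
{"name": "drive_tool", "arguments": {
  "plan": [
    {"dp": [0,1,0],"yaw": 0,"hand": 40},
    {"dp": [0,0,0],"yaw": 0,"hand": 40}
  ]
}}

```text
t: 9.4
position: [489.8, 265.0, 70.2]
orientation: [-0.0, 0.692, 0.722, -0.001]
ft_force: [-2.9, 0.2, 5.7]
finger_gap: 50.0
gripper_force: 25.0
```

Request:
{"name": "drive_tool", "arguments": {
  "plan": [
    {"dp": [0,1,0],"yaw": 0,"hand": 40},
    {"dp": [0,0,0],"yaw": 0,"hand": 40}
  ]
}}

```text
t: 9.6
position: [490.7, 265.0, 70.2]
orientation: [-0.0, 0.692, 0.722, -0.001]
ft_force: [-3.5, 0.1, 6.6]
finger_gap: 49.8
gripper_force: 25.0
```

Request:
{"name": "drive_tool", "arguments": {
  "plan": [
    {"dp": [4,0,0],"yaw": 0,"hand": 40},
    {"dp": [4,0,0],"yaw": 0,"hand": 40},
    {"dp": [2,0,0],"yaw": 0,"hand": 40},
    {"dp": [0,0,0],"yaw": 0,"hand": 40}
  ]
}}

```text
t: 10.0
position: [491.3, 275.6, 70.2]
orientation: [0.0, 0.692, 0.722, 0.0]
ft_force: [-0.4, -0.7, 4.4]
finger_gap: 49.9
gripper_force: 25.0
```

Request:
{"name": "drive_tool", "arguments": {
  "plan": [
    {"dp": [0,1,0],"yaw": 0,"hand": 40},
    {"dp": [0,0,0],"yaw": 0,"hand": 40}
  ]
}}

```text
t: 10.2
position: [491.3, 275.6, 70.2]
orientation: [-0.001, 0.692, 0.722, -0.0]
ft_force: [-4.3, 0.8, 7.7]
finger_gap: 49.7
gripper_force: 25.0
```

Request:
{"name": "drive_tool", "arguments": {
  "plan": [
    {"dp": [0,1,0],"yaw": 0,"hand": 40},
    {"dp": [0,0,0],"yaw": 0,"hand": 40}
  ]
}}

```text
t: 10.4
position: [491.4, 275.6, 70.2]
orientation: [-0.001, 0.692, 0.722, -0.001]
ft_force: [-8.1, 1.4, 11.8]
finger_gap: 50.0
gripper_force: 25.0
```

Request:
{"name": "drive_tool", "arguments": {
  "plan": [
    {"dp": [2,0,0],"yaw": 0,"hand": 40},
    {"dp": [0,0,0],"yaw": 0,"hand": 40}
  ]
}}

```text
t: 10.6
position: [491.3, 276.4, 70.2]
orientation: [-0.0, 0.692, 0.722, -0.002]
ft_force: [-6.0, -4.7, 12.4]
finger_gap: 49.8
gripper_force: 25.0
```

Request:
{"name": "drive_tool", "arguments": {
  "plan": [
    {"dp": [1.5,0,0],"yaw": 0,"hand": 40},
    {"dp": [1,0,-1],"yaw": 0,"hand": 40},
    {"dp": [0,0,0],"yaw": 0,"hand": 40}
  ]
}}

```text
t: 10.9
position: [491.3, 279.2, 70.4]
orientation: [-0.001, 0.692, 0.722, -0.002]
ft_force: [-5.2, -1.7, 2.2]
finger_gap: 49.9
gripper_force: 25.0
```

Request:
{"name": "drive_tool", "arguments": {
  "plan": [
    {"dp": [-1,-1.3,-0.8],"yaw": 0,"hand": 40},
    {"dp": [0,0,0],"yaw": 0,"hand": 40}
  ]
}}

```text
t: 11.1
position: [491.2, 278.7, 71.4]
orientation: [-0.0, 0.692, 0.722, -0.0]
ft_force: [-3.0, -0.9, -2.1]
finger_gap: 49.6
gripper_force: 25.0
```

Run:
```python
from h import *
goto((491,276,70.5),2.45)
T=bot.grab_frame("top");S=bot.grab_frame("scene")
a=cv2.resize(T["color"][225:285,195:325],None,fx=5,fy=5,interpolation=3);b=cv2.resize(S["color"][235:295,230:360],None,fx=5,fy=5,interpolation=3)
cv2.imwrite("pics/m3.png",np.vstack([a,b]))
```

```text
pos [491.2 278.7  71.4] ang 2.46 z [-0.001  0.    -1.   ] F [-3.  -0.9 -2.1] gap 49.6 t 11.1
yaw 0.0 dp [-2.7 -0.3  0.9]
```

View pics/m3.png

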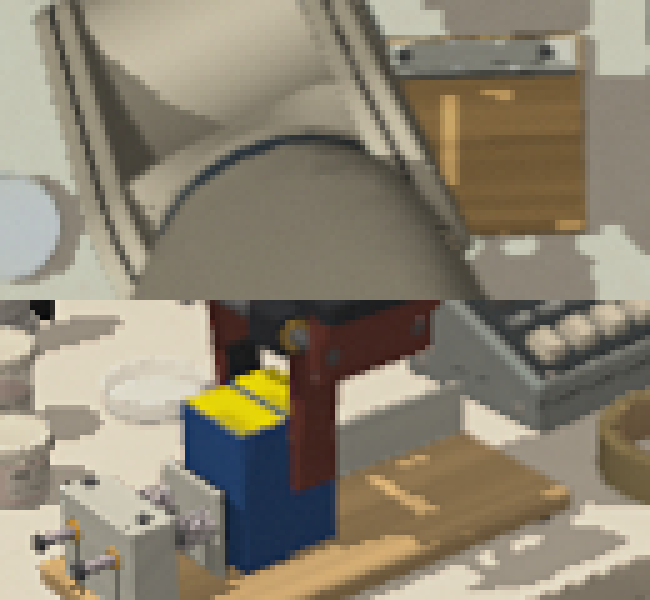

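The lower picture shows box b directly right of box a (tops at 240,400 and 270,385) with a thin seam between them, both standing upright. I'll set it down and release.

Request:
{"name": "drive_tool", "arguments": {
  "plan": [
    {"dp": [0,0,1.2],"yaw": 0,"hand": 40},
    {"dp": [0,0,0],"yaw": 0,"hand": 40},
    {"dp": [0,0,0],"yaw": 0,"hand": 80},
    {"dp": [0,0,0],"yaw": 0,"hand": 80},
    {"dp": [0,0,0],"yaw": 0,"hand": 80},
    {"dp": [0,0,0],"yaw": 0,"hand": 80},
    {"dp": [0,0,0],"yaw": 0,"hand": 80}
  ]
}}

```text
t: 11.9
position: [491.8, 278.7, 70.7]
orientation: [0.0, 0.692, 0.722, 0.0]
ft_force: [0.2, 0.3, 0.8]
finger_gap: 79.7
gripper_force: 0.0
```

Request:
{"name": "drive_tool", "arguments": {
  "plan": [
    {"dp": [0,0,-10],"yaw": 0,"hand": 85},
    {"dp": [0,0,-30],"yaw": 0,"hand": 87},
    {"dp": [0,0,-40],"yaw": 0,"hand": 87},
    {"dp": [0,0,-40],"yaw": 0,"hand": 87},
    {"dp": [-40,-20,0],"yaw": 0,"hand": 87},
    {"dp": [-40,-20,0],"yaw": 0,"hand": 87},
    {"dp": [-40,0,0],"yaw": 0,"hand": 87},
    {"dp": [-40,0,0],"yaw": 0,"hand": 87},
    {"dp": [-40,0,0],"yaw": 0,"hand": 87},
    {"dp": [-40,0,0],"yaw": 0,"hand": 87}
  ]
}}

```text
t: 12.9
position: [461.9, 35.7, 191.5]
orientation: [0.0, 0.692, 0.722, 0.0]
ft_force: [0.7, 0.1, -0.4]
finger_gap: 87.0
gripper_force: 0.0
```

Run:
```python
from h import *
goto((438,-342,130),-25)
T=bot.grab_frame("top");S=bot.grab_frame("scene")
for n,f in(("S",S),("T",T)):
    for c,s,m in yellow(f["color"]): print(n,c.round(1),s,plane(f,[c],91)[0].round(1),plane(f,[c],75)[0].round(1))
```

```text
pos [461.9  35.7 191.5] ang 2.49 z [ 0.001  0.    -1.   ] F [ 0.7  0.1 -0.4] gap 87.0 t 12.9
yaw 0.48 dp [-352.4  137.9   61.5]
S [281. 255.] [268 249  27  13 162] [492.5 287.5  91. ] [519.8 270.2  75. ]
T [251. 248.] [240 239  22  19 378] [489.1 290.7  91. ] [490.7 292.9  75. ]
T [497.4 270.3] [492 262  13  20 154] [ 440.  -339.1   91. ] [ 441.  -344.4   75. ]
```

Request:
{"name": "drive_tool", "arguments": {
  "plan": [
    {"dp": [0,0,0],"yaw": 0.12,"hand": 87},
    {"dp": [0,0,0],"yaw": 0.12,"hand": 87},
    {"dp": [0,0,0],"yaw": 0.12,"hand": 87},
    {"dp": [0,0,0],"yaw": 0.12,"hand": 87},
    {"dp": [-40,15.7,0],"yaw": 0,"hand": 87},
    {"dp": [-40,15.7,0],"yaw": 0,"hand": 87},
    {"dp": [-40,15.7,0],"yaw": 0,"hand": 87},
    {"dp": [-40,15.7,0],"yaw": 0,"hand": 87},
    {"dp": [-40,15.7,0],"yaw": 0,"hand": 87},
    {"dp": [-40,15.7,0],"yaw": 0,"hand": 87}
  ]
}}

```text
t: 14.0
position: [445.8, -221.3, 191.3]
orientation: [0.0, 0.843, 0.537, 0.0]
ft_force: [0.7, 0.1, 0.2]
finger_gap: 87.3
gripper_force: 0.0
```

Request:
{"name": "drive_tool", "arguments": {
  "plan": [
    {"dp": [-40,15.7,0],"yaw": 0,"hand": 87},
    {"dp": [-40,15.7,0],"yaw": 0,"hand": 87},
    {"dp": [-32,12.3,20],"yaw": 0,"hand": 87},
    {"dp": [0,0,20],"yaw": 0,"hand": 87},
    {"dp": [0,0,0],"yaw": 0,"hand": 87}
  ]
}}

```text
t: 14.5
position: [436.8, -339.5, 148.8]
orientation: [-0.002, 0.844, 0.536, -0.001]
ft_force: [-0.6, -0.2, -1.0]
finger_gap: 87.0
gripper_force: 0.0
```

Run:
```python
from h import *
goto((438,-342,54),-25)
```

```text
pos [ 436.8 -339.5  148.8] ang -25.12 z [-0.003  0.003 -1.   ] F [-0.6 -0.2 -1. ] gap 87.0 t 14.5
yaw -0.002 dp [-1.9  2.6 94.7]
```

Request:
{"name": "drive_tool", "arguments": {
  "plan": [
    {"dp": [-2,2.3,35],"yaw": 0,"hand": 87},
    {"dp": [0,0,30],"yaw": 0,"hand": 87},
    {"dp": [0,0,20],"yaw": 0,"hand": 87},
    {"dp": [0,0,10],"yaw": 0,"hand": 87},
    {"dp": [0,0,0],"yaw": 0,"hand": 40},
    {"dp": [0,0,0],"yaw": 0,"hand": 40},
    {"dp": [0,0,0],"yaw": 0,"hand": 40},
    {"dp": [0,0,0],"yaw": 0,"hand": 40},
    {"dp": [0,0,0],"yaw": 0,"hand": 40},
    {"dp": [0,0,0],"yaw": 0,"hand": 40}
  ]
}}

```text
t: 15.5
position: [439.5, -343.2, 56.3]
orientation: [0.001, 0.844, 0.537, 0.0]
ft_force: [-0.9, 0.8, 5.4]
finger_gap: 49.9
gripper_force: 25.0
```

Request:
{"name": "drive_tool", "arguments": {
  "plan": [
    {"dp": [0,0,0],"yaw": 0,"hand": 40},
    {"dp": [0,0,0],"yaw": 0,"hand": 40},
    {"dp": [0,0,0],"yaw": 0,"hand": 40}
  ],
  "newtons": 35
}}

```text
t: 15.8
position: [439.5, -343.3, 56.3]
orientation: [0.001, 0.844, 0.537, 0.0]
ft_force: [-0.7, 1.0, 6.8]
finger_gap: 49.7
gripper_force: 35.0
```

Request:
{"name": "drive_tool", "arguments": {
  "plan": [
    {"dp": [0,0,-15],"yaw": 0,"hand": 40},
    {"dp": [0,0,-40],"yaw": 0,"hand": 40},
    {"dp": [0,0,-40],"yaw": 0,"hand": 40},
    {"dp": [0,0,-30],"yaw": 0,"hand": 40},
    {"dp": [0,0,0],"yaw": -0.12,"hand": 40},
    {"dp": [0,0,0],"yaw": -0.12,"hand": 40},
    {"dp": [0,0,0],"yaw": -0.12,"hand": 40},
    {"dp": [0,0,0],"yaw": -0.12,"hand": 40},
    {"dp": [40,0,0],"yaw": 0,"hand": 40},
    {"dp": [40,0,0],"yaw": 0,"hand": 40}
  ]
}}

```text
t: 16.8
position: [435.4, -262.7, 181.2]
orientation: [0.0, 0.692, 0.721, 0.0]
ft_force: [0.8, 0.9, -1.3]
finger_gap: 49.9
gripper_force: 35.0
```

Request:
{"name": "drive_tool", "arguments": {
  "plan": [
    {"dp": [40,0,0],"yaw": 0,"hand": 40},
    {"dp": [40,0,0],"yaw": 0,"hand": 40},
    {"dp": [40,0,0],"yaw": 0,"hand": 40},
    {"dp": [40,0,0],"yaw": 0,"hand": 40},
    {"dp": [40,0,0],"yaw": 0,"hand": 40},
    {"dp": [40,0,0],"yaw": 0,"hand": 40},
    {"dp": [40,0,0],"yaw": 0,"hand": 40},
    {"dp": [40,0,0],"yaw": 0,"hand": 40},
    {"dp": [40,20,0],"yaw": 0,"hand": 40},
    {"dp": [40,20,0],"yaw": 0,"hand": 40}
  ]
}}

```text
t: 17.8
position: [458.3, 140.1, 181.6]
orientation: [0.0, 0.692, 0.722, 0.0]
ft_force: [1.2, 0.4, -0.1]
finger_gap: 50.1
gripper_force: 35.0
```

Request:
{"name": "drive_tool", "arguments": {
  "plan": [
    {"dp": [30,20,0],"yaw": 0,"hand": 40},
    {"dp": [20,0,0],"yaw": 0,"hand": 40},
    {"dp": [0,0,0],"yaw": 0,"hand": 40},
    {"dp": [0,0,0],"yaw": 0,"hand": 40}
  ]
}}

```text
t: 18.2
position: [475.7, 189.0, 180.9]
orientation: [0.0, 0.691, 0.723, -0.0]
ft_force: [0.2, -0.7, -1.3]
finger_gap: 49.8
gripper_force: 35.0
```

Run:
```python
from h import *
goto((488,240.5,80),2.45)
S=bot.grab_frame("scene");cv2.imwrite("pics/s4.png",cv2.resize(S["color"][180:320,200:400],None,fx=4,fy=4,interpolation=3))
```

```text
pos [475.7 189.  180.9] ang 2.53 z [-0. -0. -1.] F [ 0.2 -0.7 -1.3] gap 49.8 t 18.2
yaw 0.001 dp [ 51.   14.5 100.8]
```

View pics/s4.png

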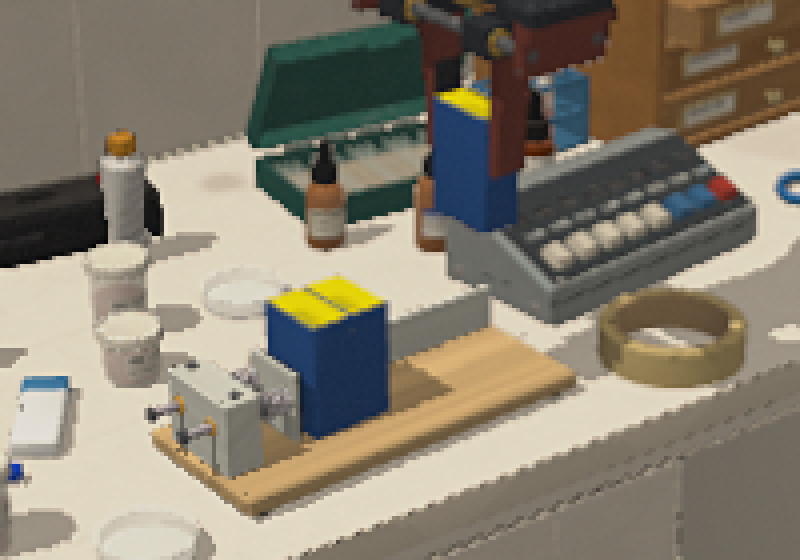

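The view shows boxes a and b in a tight, square row against the fence (tops around 330,300), with box c held upright at (475,160).

Request:
{"name": "drive_tool", "arguments": {
  "plan": [
    {"dp": [30,7.5,0],"yaw": 0,"hand": 40},
    {"dp": [20,7,0],"yaw": 0,"hand": 40},
    {"dp": [0,0,30],"yaw": 0,"hand": 40},
    {"dp": [0,0,30],"yaw": 0,"hand": 40},
    {"dp": [0,0,20],"yaw": 0,"hand": 40},
    {"dp": [0,0,15],"yaw": 0,"hand": 40},
    {"dp": [0,0,8],"yaw": 0,"hand": 40},
    {"dp": [0,0,2],"yaw": 0,"hand": 40},
    {"dp": [0,0,0],"yaw": 0,"hand": 40},
    {"dp": [0,0,0],"yaw": 0,"hand": 40}
  ]
}}

```text
t: 19.25
position: [489.2, 239.9, 76.4]
orientation: [0.0, 0.692, 0.722, 0.001]
ft_force: [-0.2, 0.2, -1.2]
finger_gap: 49.7
gripper_force: 35.0
```

Request:
{"name": "drive_tool", "arguments": {
  "plan": [
    {"dp": [0,0,1],"yaw": 0,"hand": 40},
    {"dp": [0,0,1],"yaw": 0,"hand": 40},
    {"dp": [0,0,0],"yaw": 0,"hand": 40}
  ]
}}

```text
t: 19.55
position: [488.7, 239.8, 73.8]
orientation: [0.0, 0.692, 0.722, 0.0]
ft_force: [0.3, -0.5, -0.8]
finger_gap: 50.2
gripper_force: 35.0
```

Request:
{"name": "drive_tool", "arguments": {
  "plan": [
    {"dp": [0,0,1],"yaw": 0,"hand": 40},
    {"dp": [0,0,1],"yaw": 0,"hand": 40},
    {"dp": [0,0,0],"yaw": 0,"hand": 40}
  ]
}}

```text
t: 19.85
position: [488.7, 239.8, 72.3]
orientation: [0.0, 0.692, 0.722, 0.0]
ft_force: [-2.2, -1.1, 8.6]
finger_gap: 49.9
gripper_force: 35.0
```

Request:
{"name": "drive_tool", "arguments": {
  "plan": [
    {"dp": [0,1.5,0],"yaw": 0,"hand": 40},
    {"dp": [0,1.5,0],"yaw": 0,"hand": 40},
    {"dp": [0,0,0],"yaw": 0,"hand": 40}
  ]
}}

```text
t: 20.15
position: [490.0, 239.8, 72.4]
orientation: [-0.001, 0.692, 0.722, -0.001]
ft_force: [-8.6, 0.5, 15.0]
finger_gap: 49.8
gripper_force: 35.0
```

Request:
{"name": "drive_tool", "arguments": {
  "plan": [
    {"dp": [0,1,0],"yaw": 0,"hand": 40},
    {"dp": [0,0,0],"yaw": 0,"hand": 40}
  ]
}}

```text
t: 20.35
position: [490.7, 239.8, 72.4]
orientation: [-0.001, 0.692, 0.722, -0.002]
ft_force: [-9.0, -0.0, 15.4]
finger_gap: 50.0
gripper_force: 35.0
```

Request:
{"name": "drive_tool", "arguments": {
  "plan": [
    {"dp": [0,1,-1],"yaw": 0,"hand": 40},
    {"dp": [0,0,0],"yaw": 0,"hand": 40}
  ]
}}

```text
t: 20.55
position: [492.9, 239.8, 72.5]
orientation: [-0.0, 0.692, 0.722, -0.001]
ft_force: [-3.4, 0.1, 0.1]
finger_gap: 50.2
gripper_force: 35.0
```

Request:
{"name": "drive_tool", "arguments": {
  "plan": [
    {"dp": [0,1,0],"yaw": 0,"hand": 40},
    {"dp": [0,0,0],"yaw": 0,"hand": 40}
  ]
}}

```text
t: 20.75
position: [493.0, 239.8, 72.4]
orientation: [-0.001, 0.692, 0.722, -0.002]
ft_force: [-8.5, 1.5, 6.9]
finger_gap: 49.7
gripper_force: 35.0
```

Request:
{"name": "drive_tool", "arguments": {
  "plan": [
    {"dp": [0,1,0],"yaw": 0,"hand": 40},
    {"dp": [0,0,0],"yaw": 0,"hand": 40}
  ]
}}

```text
t: 20.95
position: [493.1, 239.8, 72.4]
orientation: [-0.001, 0.692, 0.722, -0.002]
ft_force: [-11.2, 0.9, 10.6]
finger_gap: 49.8
gripper_force: 35.0
```

Request:
{"name": "drive_tool", "arguments": {
  "plan": [
    {"dp": [3,-1,-0.7],"yaw": 0,"hand": 40},
    {"dp": [3,0,0],"yaw": 0,"hand": 40},
    {"dp": [2,0,0],"yaw": 0,"hand": 40},
    {"dp": [0,0,0],"yaw": 0,"hand": 40}
  ]
}}

```text
t: 21.35
position: [492.7, 247.4, 72.4]
orientation: [-0.001, 0.692, 0.722, -0.002]
ft_force: [-5.1, -1.6, -0.7]
finger_gap: 49.8
gripper_force: 35.0
```

Request:
{"name": "drive_tool", "arguments": {
  "plan": [
    {"dp": [3,0,0],"yaw": 0,"hand": 40},
    {"dp": [3,0,0],"yaw": 0,"hand": 40},
    {"dp": [0,0,0],"yaw": 0,"hand": 40}
  ]
}}

```text
t: 21.65
position: [492.4, 253.2, 72.4]
orientation: [-0.001, 0.692, 0.722, -0.002]
ft_force: [-4.7, -1.8, 0.4]
finger_gap: 49.8
gripper_force: 35.0
```

Request:
{"name": "drive_tool", "arguments": {
  "plan": [
    {"dp": [2,0.1,0.2],"yaw": 0,"hand": 40},
    {"dp": [2,0.1,0.2],"yaw": 0,"hand": 40},
    {"dp": [2,0.1,0.2],"yaw": 0,"hand": 40},
    {"dp": [0,0,0],"yaw": 0,"hand": 40}
  ]
}}

```text
t: 22.05
position: [492.2, 257.6, 72.4]
orientation: [-0.0, 0.692, 0.722, -0.003]
ft_force: [-6.5, -11.5, 10.6]
finger_gap: 49.7
gripper_force: 35.0
```

Request:
{"name": "drive_tool", "arguments": {
  "plan": [
    {"dp": [2,0.1,0.2],"yaw": 0,"hand": 40},
    {"dp": [2,0.1,0.2],"yaw": 0,"hand": 40},
    {"dp": [0,0,0],"yaw": 0,"hand": 40}
  ]
}}

```text
t: 22.35
position: [492.1, 260.8, 72.4]
orientation: [0.0, 0.691, 0.722, -0.004]
ft_force: [-7.4, -16.8, 16.4]
finger_gap: 49.7
gripper_force: 35.0
```

Request:
{"name": "drive_tool", "arguments": {
  "plan": [
    {"dp": [2,0.1,0.2],"yaw": 0,"hand": 40},
    {"dp": [2,0.1,0.2],"yaw": 0,"hand": 40},
    {"dp": [0,0,0],"yaw": 0,"hand": 40}
  ]
}}

```text
t: 22.65
position: [492.0, 264.3, 72.4]
orientation: [0.0, 0.691, 0.722, -0.004]
ft_force: [-8.9, -19.9, 21.9]
finger_gap: 49.7
gripper_force: 35.0
```

Request:
{"name": "drive_tool", "arguments": {
  "plan": [
    {"dp": [2,0,-0.8],"yaw": 0,"hand": 40},
    {"dp": [1,0,-0.5],"yaw": 0,"hand": 40},
    {"dp": [0,0,0],"yaw": 0,"hand": 40}
  ]
}}

```text
t: 22.95
position: [491.8, 267.8, 72.4]
orientation: [0.0, 0.691, 0.722, -0.004]
ft_force: [-5.1, -13.2, 7.2]
finger_gap: 50.0
gripper_force: 35.0
```

Request:
{"name": "drive_tool", "arguments": {
  "plan": [
    {"dp": [2,0,0],"yaw": 0,"hand": 40},
    {"dp": [0,0,0],"yaw": 0,"hand": 40}
  ]
}}

```text
t: 23.15
position: [491.8, 268.6, 72.4]
orientation: [0.001, 0.691, 0.723, -0.005]
ft_force: [-3.8, -21.4, 11.2]
finger_gap: 49.8
gripper_force: 35.0
```

Request:
{"name": "drive_tool", "arguments": {
  "plan": [
    {"dp": [2,0,0],"yaw": 0,"hand": 40},
    {"dp": [0,0,0],"yaw": 0,"hand": 40}
  ]
}}

```text
t: 23.35
position: [491.8, 268.8, 72.5]
orientation: [0.001, 0.691, 0.723, -0.006]
ft_force: [-2.5, -32.1, 12.1]
finger_gap: 50.0
gripper_force: 35.0
```

Run:
```python
from h import *
goto((491,270,72.3),2.45)
S=bot.grab_frame("scene")
cv2.imwrite("pics/s5.png",cv2.resize(S["color"][240:310,230:350],None,fx=6,fy=6,interpolation=3))
```

```text
pos [491.8 268.8  72.5] ang 2.56 z [-0.006 -0.01  -1.   ] F [ -2.5 -32.1  12.1] gap 50.0 t 23.35
yaw 0.002 dp [ 1.2 -0.7  0.2]
```

View pics/s5.png

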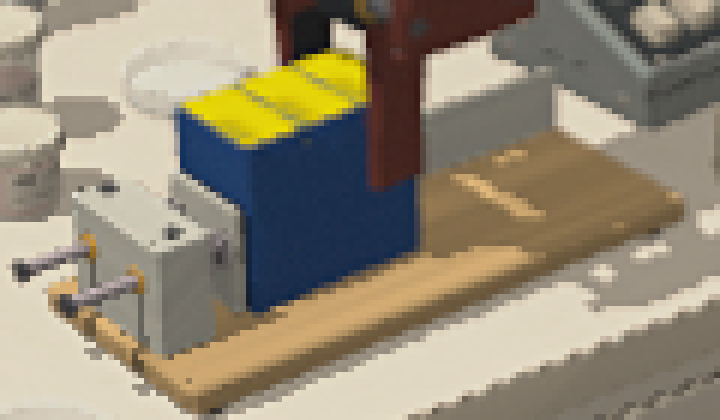

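The plate is home: rods run far out at (20,270) and (65,300), and the row is tight. I'll ease the row push a little and add fence push.

Request:
{"name": "drive_tool", "arguments": {
  "plan": [
    {"dp": [-1,1,0],"yaw": 0,"hand": 40},
    {"dp": [-0.5,0.7,0],"yaw": 0,"hand": 40},
    {"dp": [0,0,0],"yaw": 0,"hand": 40},
    {"dp": [0,0,0],"yaw": 0,"hand": 40}
  ]
}}

```text
t: 23.8
position: [491.9, 268.7, 72.5]
orientation: [-0.0, 0.691, 0.723, -0.006]
ft_force: [-10.1, -22.0, 16.5]
finger_gap: 49.9
gripper_force: 35.0
```

Request:
{"name": "drive_tool", "arguments": {
  "plan": [
    {"dp": [0,0,0],"yaw": 0,"hand": 40},
    {"dp": [0,0,0],"yaw": 0,"hand": 40},
    {"dp": [0,0,0],"yaw": 0,"hand": 40},
    {"dp": [0,0,0],"yaw": 0,"hand": 40}
  ]
}}

```text
t: 24.2
position: [491.9, 268.7, 72.5]
orientation: [-0.0, 0.691, 0.723, -0.006]
ft_force: [-10.6, -22.9, 15.6]
finger_gap: 49.8
gripper_force: 35.0
```

Run:
```python
from h import *
goto((491,270,72.3),2.45)
S=bot.grab_frame("scene")
# jig refs: expected top-edge seams of home row, against picture
t=np.array([486,252.5]);th=np.radians(2.45);Rm=np.array([[np.cos(th),-np.sin(th)],[np.sin(th),np.cos(th)]])
for y in(87,59,31,3):
    w=Rm@[-20,y]+t;print(y,((proj(S,[[*w,91],[*w,16]])-[230,240])*6).round().tolist())
cv2.imwrite("pics/s6.png",cv2.resize(S["color"][240:310,230:350],None,fx=6,fy=6,interpolation=3))
```

```text
pos [491.9 268.7  72.5] ang 2.53 z [-0.009 -0.009 -1.   ] F [-10.6 -22.9  15.6] gap 49.8 t 24.2
yaw 0.001 dp [ 1.4 -0.8  0.2]
87 [[238.0, 153.0], [246.0, 321.0]]
59 [[297.0, 132.0], [303.0, 299.0]]
31 [[355.0, 112.0], [359.0, 277.0]]
3 [[411.0, 92.0], [414.0, 256.0]]
```

View pics/s6.png

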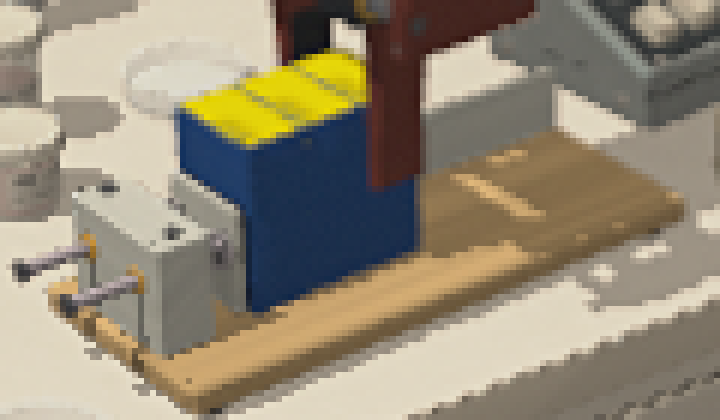

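The picture shows the row unchanged and flush, with its lower left edge at (250,308). The push dropped by about 10 N with only 0.1 mm of movement, so the plate is still hard on its stop. I'm handing in.

```bash
python3 -c "
from bench import bot
print(bot.hand_in())"
```

```text
the job is handed in; nothing more can be done
None
```

The three boxes are in one tight row in the jig with the end plate home on its stop, and the job is handed in with the arm still gripping the outer box and holding it pressed (about 23 N along the row, 11 N to the fence, 16 N down).

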